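# Clip the self-closing tongs on to a sample tube

### The job

Squeeze the self-closing tongs open by their two finger plates, bring the open jaws around the tube with the ball-shaped stopper in the rack, and let go so that the jaws grip that tube. Leave the tongs lying flat on the bench, clipped to the tube, and the tube standing in its hole ready to be taken. Do not lift or topple any tube, and leave the jar and the meter alone.

Things in the scene. Friction and masses are not known exactly. Their poses are not given: they have to be found in the camera images.
- tongs: Loose self-closing tongs, 0.09 kg, 150 mm long, flat on the bench: dark spring barrel (25 mm across, 38 mm high), two metal levers. Origin: underside below the barrel's axis; x towards the jaws, y left, z up. Finger plates at -x, jaws at +x; a 34 mm wide foot and a 10 mm wide, 4 mm high spine (back to x = -78 mm) carry it. Squeezing the plates opens the jaws; let go and the spring closes them.
- tongs_grip (a point): Midway between the two black finger plates: 60 mm behind the tongs' origin, 22 mm above the underside. Squeeze along the tongs' y: 4 N starts, 7 N opens fully to a stop, 20 N is firm for carrying. Plates 26 mm long (x), 5 mm thick, 6 to 38 mm above the underside; over their outsides 54 mm at rest (60 mm at the rear), 26 mm squeezed (parallel), 43 mm gripping a tube.
- tongs_jaw (a point): Midway between the two jaw pads: 64 mm ahead of the tongs' origin, 28 mm above the underside. Pads 26 mm long (x), 5 mm thick, 22 to 34 mm above the underside, so they pass over the 18 mm high rack while the tongs lie on the bench. Gap between pads 8 mm closed, 39 mm fully open (then about 50 mm over the outsides).
- tongs_lever (a joint): Opening angle of each lever of the tongs (both move alike), rad: 0 closed, 0.24 fully squeezed open, about 0.09 when gripping a tube across its 20 mm.
- rack: White fixed rack strip on the bench, 50 mm (x) by 220 mm (y) by 18 mm high, origin at the centre of its underside. Three holes in its top, in a row along its y at -70, 0 and +70 mm, 14 mm deep, each holding one upright tube with about 1 mm of play. The bench in front of it (-x of the rack) is clear for the tongs to lie on.
- tube_ball: The tube to grip: loose upright glass tube, 20 mm in diameter and 85 mm long, with a ball-shaped stopper (26 mm in diameter) on top, 111 mm overall. In any of the three holes. Origin: centre of its underside, 4 mm above the bench; z up the tube.
- tube_disc: Another glass tube of 20 mm in the rack, with a flat disc stopper 34 mm across, 93 mm overall; leave it. Origin: centre of its underside.
- tube_bar: Another glass tube of 20 mm in the rack, with a T-shaped stopper whose crossbar is 40 mm long, 106 mm overall; leave it. Origin: centre of its underside.
- jar: Loose squat jar, 48 mm across and 55 mm high, beside the work on the other side from the tongs; leave it. Origin: centre of its underside.
- meter: Loose hand-held meter lying beyond the rack, 60 by 130 by 24 mm; leave it. Origin: centre of its underside.
There are look-alikes about, which are no part of the job. What is shaped like the tube_ball but brown, green or orange is not meant.

How it is judged:
On the way, in this order (a step that is already met when the one before it is completed fails the run):
1. the tongs are squeezed open by the fingers (value of joint tongs_lever above 0.17 rad and contact force between the fingers and tongs above 2 N), for 0.2 s.
2. the open jaws stand around the tube with the ball stopper (value of joint tongs_lever above 0.15 rad and horizontal distance between tongs_jaw and tube_ball below 0.018 m and height (world z) of tongs_jaw below 0.06 m), for 0.1 s.
At the end, for the whole second after the job is handed in: Jaws grip the ball-stoppered tube (lever 0.05 to 0.14 rad, jaw centre within 15 mm of its axis, over 1.5 N); tongs flat on the bench (tilt under 0.15 rad, underside within 10 mm); tube in its hole (moved under 8 mm, tilt under 0.12 rad); tongs and tube slower than 0.02 m/s (value of joint tongs_lever between 0.05 and 0.14 rad and horizontal distance between tongs_jaw and tube_ball below 0.015 m and contact force between tongs and tube_ball above 1.5 N and angle between tongs's own z axis and vertical below 0.15 rad and height (world z) of tongs below 0.01 m and angle between tube_ball's own z axis and vertical below 0.12 rad and distance of tube_ball from where it was at the start of the episode below 0.008 m and linear speed of each of tongs, tube_ball below 0.02 m/s); the robot touches nothing.
It fails at once if a tube is lifted out or toppled (distance of any of tube_ball, tube_disc, tube_bar from where it was at the start of the episode above 0.015 m or angle between any of tube_ball, tube_disc, tube_bar's own z axis and vertical above 0.26 rad).
It fails at once if the jar or the meter is pushed away (distance of any of jar, meter from where it was at the start of the episode above 0.02 m).
It also fails if it takes over 40 s, if anything falls off the work surface, if the arm or the gripper's body presses on something with over 40 N, if the wrist force passes 120 N, or if a joint passes its speed limit or range.

### The arm

A 7-joint arm with a two-finger parallel gripper is mounted at the origin on the work surface. World frame = base frame: x ahead of the robot, y to its left, z up, the work surface at z = 0. Lengths are in m, angles in rad, forces in N, time in s.
With the tool pointing down it reaches from about 0.35 to 0.9 m from the base axis. Payload 7.2 kg.
Tool frame: the origin (TCP) lies where the fingers leave the gripper's body, on its centre line; the fingertips stand env.finger_overhang ahead of it and the grasp point (between the pads) lies 61 mm ahead of it (env.finger_overhang is the distance from the TCP to the fingertips, in m); z points along the fingers, y is the line along which they close (so a half turn about z gives the same grasp; the last joint's range is limited). The gripper opens to 88 mm and grips with 3 to 60 N. Pads are 20 mm wide; open, the fingers measure 115 mm over their backs; the gripper's body (75 mm by 178 mm) begins 61 mm behind the grasp point.
Start: joints at [1.106, 0.411, -0.013, 1.596, 0.006, 1.134, -0.082], TCP at [0.242, -0.576, 0.303] pointing down, gripper open.
Joint ranges: [-2.95, 2.95], [-0.29, 1.99], [-1.47, 1.44], [0.14, 2.54], [-1.03, 4.17], [0.13, 1.85], [-2.86, 2.86]. Speed limits (rad/s): [2.39, 2.39, 3.01, 3.01, 3.14, 3.14, 3.14].

### API

Orientations are given as a unit quaternion [x, y, z, w].
In Python, from bench import env, jaws, planner, read_state, viewer, job gives the robot as it stands. Calls block until the motion is done:
- env.move_to(position, orientation): joint-space move of the TCP to a pose.
- env.move_l(position, max_speed=0.15, attitude=None): straight line of the TCP; attitude=None keeps the orientation; max_speed is the mean speed in m/s.
- env.move_joints(angles): joint-space move.
- jaws.command_gripper(opening): opening from 0.0 (shut) to 1.0 (fully open); the grip force is fixed at half the most; returns when the fingers have stopped.
- env.hold(seconds).
- planner.inverse_kinematics(position, orientation): joint angles nearest the present ones, or None.
- read_state(): the state.
- viewer.snapshot(name): name is "scene" or "top" or "wrist"; returns a dict with "image" (420x560x3 uint8, red, green, blue), "depth" (420x560 float32, m along the optical axis (not along the pixel's ray), 0 where there is no reading), "fx", "fy", "cx", "cy" (pixels), "R" (3x3) and "t" (3): a world point X has camera coordinates R X + t; the wrist camera has in their place "T_tool_cam" (4x4, takes a point from camera to tool coordinates, whose origin is the TCP and whose axes are the flange's). Camera axes: x right, y down, z forward; pixel columns grow to the right and rows downward; lengths in m; the calibration is good to about 2 mm. The wrist camera is an equidistant fisheye: a pixel r from the principal point sees the ray r / f radians off the axis. A picture is of the moment at which its call begins: read the wrist's pose just before it.
A pose or a line that the arm cannot do raises env.Unreachable and nothing moves.
- job.finish_job(): hands the job in; it is judged then, once.
The state is a dict: "t": time; "joints": joint angles; "qvel": joint speeds; "joint_efforts": joint torques, N m; "position": TCP position; "ee_rot": TCP orientation; "wrist_force": force on the tool from outside, world axes, zero at the start; "moment": the same for the moment, N m; "finger_gap": opening from 0.0 (shut) to 1.0 (fully open); "grip_force": force on a finger pad.
Only numpy, scipy, OpenCV 4.12 (cv2) and the standard library are available. Lean on these libraries where they do the work, as an engineer would, in place of code of your own. Each camera call takes 0.05 s, during which the arm holds its last target. There are 200 camera calls.

## Working session

There is one attempt and no reset: what is moved stays moved. The work goes in short steps, each a Python script; the robot and the scene stay as the last script left them, time stands still between calls to the robot, and variables do not carry over. Pictures are saved under pics/ and viewed, at most 10 in all, crops included, and the job is handed in when it is done.

```bash
ls; mkdir -p pics
python3 - <<'E'
from bench import env, viewer, read_state
import cv2, numpy as np, pickle
for n in ("top","scene"):
    s=viewer.snapshot(n); pickle.dump(s,open(n+".pkl","wb"))
    cv2.imwrite(f"pics/{n}0.png",s["image"][:,:,::-1])
    print(n,s["fx"],s["cx"],s["cy"],np.round(-s["R"].T@s["t"],3), np.round(s["R"],3).tolist())
st=read_state(); print(st["t"],st["position"],st["ee_rot"],env.finger_overhang)
E
```

```text
pics
top 497.93977836994884 273.0294222115325 215.5662091978897 [ 0.359 -0.032  1.078] [[0.002, -1.0, -0.001], [-0.975, -0.002, -0.221], [0.221, 0.002, -0.975]]
scene 525.0660648041654 285.5352476795651 204.48784739397985 [1.097 0.507 0.856] [[-0.716, 0.698, -0.007], [0.525, 0.532, -0.665], [-0.46, -0.48, -0.747]]
0.1 [ 0.24139497 -0.5761416   0.30188168] [ 9.80375345e-01  1.97138617e-01 -2.02937067e-04 -7.12925271e-04] 0.08
```

View pics/top0.png

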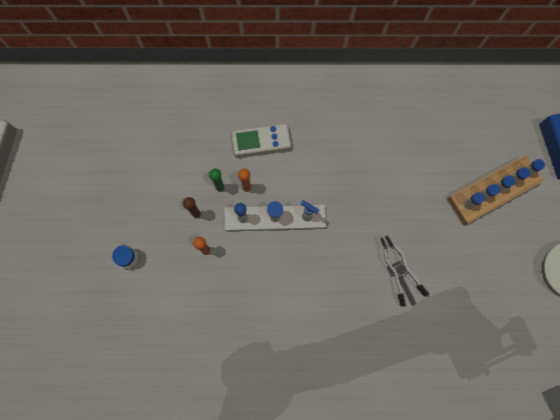

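View pics/scene0.png

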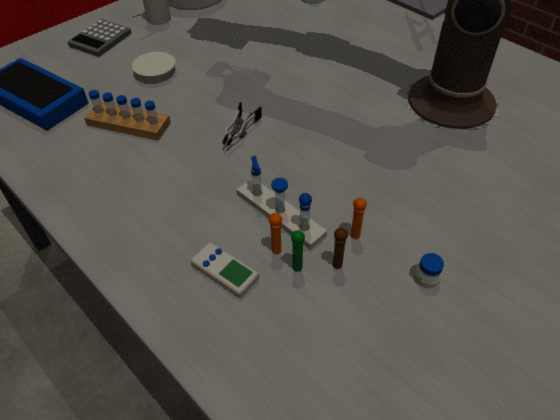

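The top view shows the rack strip at (275,217) with three blue-stoppered tubes: ball (240,210), disc (275,210) and bar (310,208). The tongs are at (401,270), with jaws at (387,243) and black plates at (402,300) and (422,290).

Candidates for the ball tube in the top view:
- **(240,210):** clear glass with a blue ball, standing in the white rack.
- **(244,175) and (201,244):** orange.
- **(216,175):** green.
- **(190,203):** brown.
- **(477–537,165–200):** capped tubes in the wooden rack.

I choose (240,210) and will check it in a close crop.

```bash
cat > util.py <<'E'
import numpy as np, cv2
def ray(s,px):
    d=np.array([(px[0]-s["cx"])/s["fx"],(px[1]-s["cy"])/s["fy"],1.0])
    return -s["R"].T@s["t"], s["R"].T@d
def onplane(s,px,z):
    o,d=ray(s,px); return o+d*(z-o[2])/d[2]
def meet(sa,pa,sb,pb):
    oa,da=ray(sa,pa); ob,db=ray(sb,pb)
    k=np.linalg.lstsq(np.c_[da,-db],ob-oa,rcond=None)[0]
    a,b=oa+da*k[0],ob+db*k[1]; return (a+b)/2,np.linalg.norm(a-b)
def blobs(im,lo,hi,amin=25):
    m=cv2.inRange(cv2.cvtColor(im,cv2.COLOR_RGB2HSV),lo,hi)
    n,_,st,c=cv2.connectedComponentsWithStats(m)
    return [(np.round(c[i],1).tolist(),int(st[i,4])) for i in range(1,n) if st[i,4]>=amin]
E
python3 - <<'E'
import pickle
from util import *
S={n:pickle.load(open(n+".pkl","rb")) for n in("top","scene")}
for n,s in S.items():
    print(n,"blue",[b for b in blobs(s["image"],(100,120,60),(130,255,255))])
    print(n,"orange",blobs(s["image"],(3,170,120),(16,255,255)))
s=S["top"]
for nm,p,z in (("barrel",(401,270),.038),("plateA",(402,300),.038),("plateB",(422,290),.038),("jaw",(387,243),.03),("orange1",(201,243),.098),("orange2",(244,174),.098)): print(nm,np.round(onplane(s,p,z),3))
a=cv2.resize(s["image"][190:240,215:335],None,fx=6,fy=6,interpolation=cv2.INTER_CUBIC)
b=cv2.resize(S["scene"]["image"][145:245,230:330],(300,300),interpolation=cv2.INTER_CUBIC)
a=np.pad(a,((0,0),(0,0),(0,0)));c=np.zeros((600,720,3),np.uint8);c[:300]=a;c[300:,:300]=b
cv2.imwrite("pics/crop.png",c[:,:,::-1])
E
```

```text
top blue [([555.2, 127.2], 244), ([538.2, 164.3], 96), ([523.4, 172.6], 96), ([508.3, 180.9], 98), ([493.1, 189.3], 96), ([477.8, 197.7], 97), ([309.4, 206.8], 82), ([274.6, 209.0], 185), ([239.8, 208.9], 94), ([122.4, 255.3], 324)]
top orange [([243.4, 173.6], 80), ([198.5, 242.4], 85)]
scene blue [([39.7, 91.5], 936), ([93.1, 92.4], 43), ([106.7, 95.2], 46), ([120.7, 97.7], 47), ([134.8, 100.6], 48), ([149.0, 103.4], 45), ([255.0, 162.6], 64), ([279.2, 183.4], 155), ([305.0, 197.6], 90), ([218.4, 251.1], 27), ([432.0, 262.1], 337), ([211.9, 256.9], 28), ([205.6, 262.9], 27)]
scene orange [([360.5, 201.3], 58), ([275.3, 216.5], 64)]
barrel [ 0.478 -0.298  0.038]
plateA [ 0.416 -0.297  0.038]
plateB [ 0.436 -0.339  0.038]
jaw [ 0.536 -0.273  0.03 ]
orange1 [0.524 0.113 0.098]
orange2 [0.668 0.029 0.098]
```

View pics/crop.png

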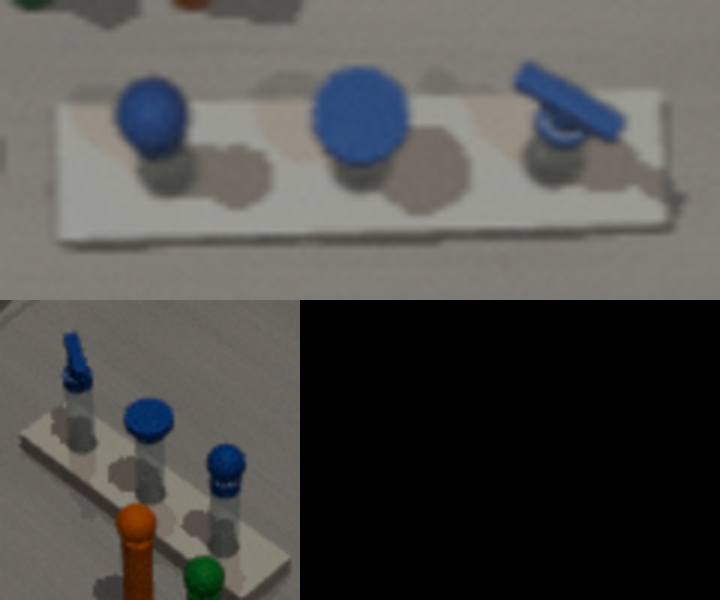

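The crop confirms it: crop (152,115) is the blue ball on clear glass at the +y end of the rack. The disc is at (360,115) and the T-bar at (570,100).

Run:
```python
import pickle
from util import *
from bench import env, viewer, read_state, planner
S={n:pickle.load(open(n+".pkl","rb")) for n in("top","scene")}
t,s=S["top"],S["scene"]
for nm,a,b,z in (("ball",(239.8,208.9),(305.0,197.6),.102),("disc",(274.6,209),(279.2,183.4),.094),("or1",(198.5,242.4),(360.5,201.3),.098),("or2",(243.4,173.6),(275.3,216.5),.098)):
    m=meet(t,a,s,b); print(nm,np.round(m[0],4),round(m[1],4),"top",np.round(onplane(t,a,z),4),"scene",np.round(onplane(s,b,z),4))
psi=np.radians(22); q=[np.cos(psi/2),np.sin(psi/2),0,0]
env.move_to([0.43,-0.316,0.30],q)
st=read_state(); w=viewer.snapshot("wrist"); pickle.dump((st,w),open("w1.pkl","wb"))
print(st["t"],st["position"],st["joints"],w["fx"],w["cx"],w["cy"]); print(np.round(w["T_tool_cam"],3))
cv2.imwrite("pics/w1.png",w["image"][:,:,::-1])
```

```text
ball [0.5929 0.0364 0.1026] 0.0001 top [0.593  0.0364 0.102 ] scene [0.5924 0.036  0.102 ]
disc [ 0.5953 -0.0338  0.0923] 0.0 top [ 0.5949 -0.0338  0.094 ] scene [ 0.5964 -0.0326  0.094 ]
or1 [0.524  0.1177 0.1026] 0.0014 top [0.5252 0.1179 0.098 ] scene [0.5201 0.1159 0.098 ]
or2 [0.6671 0.0304 0.1024] 0.0005 top [0.6687 0.0305 0.098 ] scene [0.6645 0.0279 0.098 ]
1.325 [ 0.42933224 -0.31734771  0.29999182] [ 0.66007883  0.26532545 -0.13914167  1.81386142  0.04234209  1.06518877
 -0.68339047] 325.19226210127806 281.47038030819215 207.19251596045234
[[ 0.    -0.961 -0.276  0.075]
 [ 1.     0.001 -0.001 -0.   ]
 [ 0.001 -0.276  0.961 -0.081]
 [ 0.     0.     0.     1.   ]]
```

View pics/w1.png

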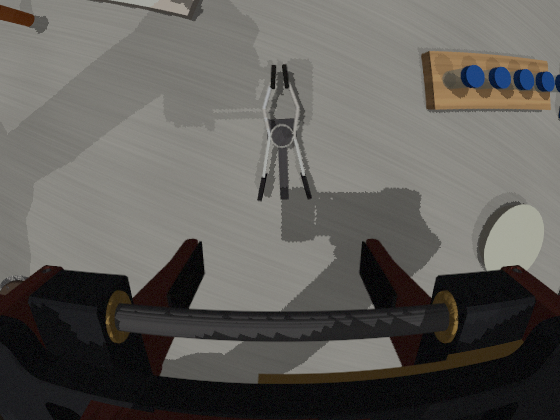

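The wrist view shows the tongs with jaws at (273–286,76), barrel top at (282,135) and plates at (262,188) and (307,187). I'll cast these pixels onto planes at the right heights.

```bash
cat >> util.py <<'E'
from scipy.spatial.transform import Rotation as Rn
def wplane(st,w,px,z):
    v=np.array([px[0]-w["cx"],px[1]-w["cy"]]); r=np.hypot(*v); th=r/w["fx"]
    d=np.array([*(np.sin(th)*v/max(r,1e-9)),np.cos(th)])
    T=np.array(w["T_tool_cam"]); R=Rn.from_quat(st["ee_rot"]).as_matrix()
    o=R@T[:3,3]+st["position"]; d=R@T[:3,:3]@d
    return o+d*(z-o[2])/d[2]
E
python3 - <<'E'
import pickle
from util import *
st,w=pickle.load(open("w1.pkl","rb"))
im=w["image"]; roi=im[55:215,245:325]
g=roi.max(2)
for th in (25,35,45):
    n,_,s,c=cv2.connectedComponentsWithStats((g<th).astype(np.uint8))
    print(th,[(np.round(c[i]+[245,55],1).tolist(),s[i,:5].tolist()) for i in range(1,n) if s[i,4]>15])
p=lambda a,z:np.round(wplane(st,w,a,z),4)
print("barrel",p((282,135),.038),"jaws",p((273,76),.034),p((285.5,76),.034),"plates",p((262.5,188),.038),p((306.5,187),.038))
cv2.imwrite("pics/w1c.png",cv2.resize(roi,None,fx=3.7,fy=3.7,interpolation=cv2.INTER_CUBIC)[:,:,::-1])
E
```

```text
25 [([285.4, 78.0], [38, 14, 6, 19, 57]), ([272.7, 80.5], [26, 17, 4, 17, 51]), ([308.0, 194.1], [61, 136, 5, 7, 21])]
35 [([272.9, 76.8], [26, 10, 5, 24, 86]), ([285.1, 75.9], [37, 10, 7, 23, 87]), ([261.7, 188.0], [13, 119, 9, 26, 94]), ([305.9, 186.9], [56, 120, 10, 24, 87])]
45 [([272.8, 76.4], [26, 10, 5, 24, 96]), ([285.1, 75.7], [37, 10, 7, 23, 93]), ([272.4, 123.5], [26, 65, 5, 9, 30]), ([261.7, 187.6], [13, 119, 9, 26, 100]), ([306.1, 186.8], [56, 120, 11, 24, 103]), ([283.9, 192.6], [35, 132, 8, 12, 80])]
barrel [ 0.4808 -0.2967  0.038 ] jaws [ 0.5357 -0.2644  0.034 ] [ 0.5406 -0.2766  0.034 ] plates [ 0.4199 -0.2984  0.038 ] [ 0.4388 -0.3422  0.038 ]
```

View pics/w1c.png

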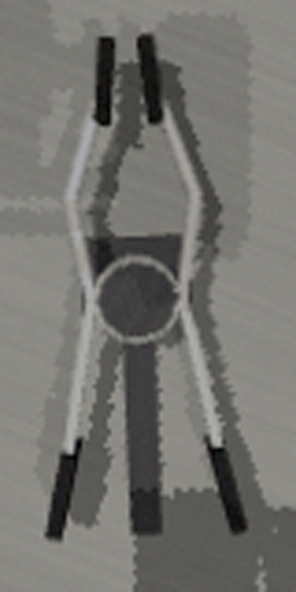

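Run:
```python
import pickle
from util import *
from bench import env, jaws, viewer, read_state
psi=np.radians(24.6); q=[np.cos(psi/2),np.sin(psi/2),0,0]
P=np.array([.4268,-.3214,.085])
env.move_to(P+[0,0,.10],q); env.move_l(P,max_speed=.1)
print(read_state()["position"],read_state()["wrist_force"])
jaws.command_gripper(0.0); env.hold(.4)
st=read_state(); print(st["t"],st["finger_gap"],st["grip_force"],st["wrist_force"])
env.move_l(P+[0,0,.015],max_speed=.05); env.hold(.2)
st=read_state(); w=viewer.snapshot("wrist"); pickle.dump((st,w),open("w2.pkl","wb"))
print(st["t"],st["finger_gap"],st["position"],st["wrist_force"])
cv2.imwrite("pics/w2.png",w["image"][:,:,::-1])
```

```text
[ 0.42714878 -0.32163494  0.08557788] [-0.70278556 -0.58221383  0.90333575]
4.45 0.2816451468723943 30.00069111585617 [-3.87785079 -1.98428093  5.23825617]
5.1 0.2855786836327499 [ 0.42671536 -0.32127337  0.09980049] [ 0.13674881 -1.47328417 -1.16252144]
```

View pics/w2.png

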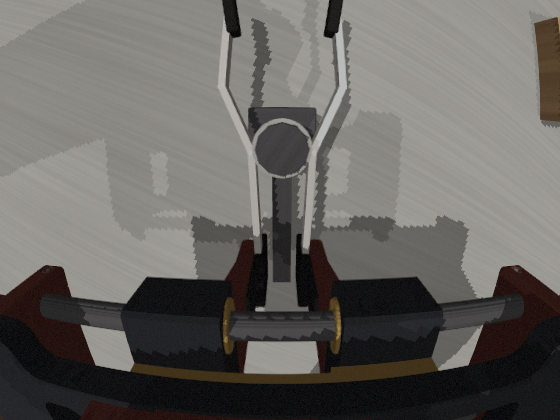

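The tongs are squeezed open and lifted, with the barrel top at (282,148) and the rear ends of the pads at (236,34) and (330,34). Next I'll find the jaw offset, then carry them to a standoff in front of the rack.

Run:
```python
import pickle
from util import *
from bench import env, viewer, read_state
st,w=pickle.load(open("w2.pkl","rb"))
psi=np.radians(24.6); u=np.array([np.cos(psi),np.sin(psi),0]); v=np.array([-u[1],u[0],0])
f=lambda a,z:(lambda d:(round(d@u,4),round(d@v,4)))(wplane(st,w,a,z)-st["position"])
print("barrel(.060)",f((282,148),.053),"pad rear(.111)",f((236,34),.049),f((330,34),.049))
q=st["ee_rot"]
B=np.array([.593,.0364,0]); E=B-.124*u; S=E-.09*u
env.move_l([S[0],S[1],.10],max_speed=.15); env.hold(.1)
st=read_state(); w=viewer.snapshot("wrist"); pickle.dump((st,w),open("w3.pkl","wb"))
cv2.imwrite("pics/w3.png",w["image"][:,:,::-1])
print(st["t"],st["position"],st["finger_gap"],"barrel",f((282,148),.053), blobs(w["image"],(100,120,60),(130,255,255)))
```

```text
barrel(.060) (np.float64(0.0629), np.float64(0.0003)) pad rear(.111) (np.float64(0.11), np.float64(0.0188)) (np.float64(0.1101), np.float64(-0.019))
7.2 [ 0.39845682 -0.05323066  0.0999646 ] 0.2821856051817405 barrel (np.float64(0.0629), np.float64(0.0002)) []
```

View pics/w3.png

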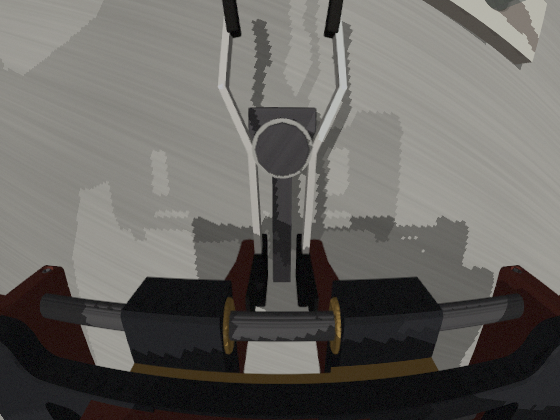

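The grip is steady, with the jaw centre about 125 mm ahead of the TCP on its centre line. The rack's edge is at the top right, around (480,30). Next I'll lower the tongs, slide in along their axis and check before letting go.

Run:
```python
import pickle
from util import *
from bench import env, viewer, read_state
psi=np.radians(24.6); u=np.array([np.cos(psi),np.sin(psi),0])
B=np.array([.593,.0364,0]); E=B-.125*u; S=E-.09*u
env.move_l([S[0],S[1],.0865],max_speed=.05)
env.move_l([E[0],E[1],.0865],max_speed=.05); env.hold(.3)
st=read_state(); print(st["t"],st["position"],E,st["finger_gap"],st["wrist_force"])
t=viewer.snapshot("top"); s=viewer.snapshot("scene")
for x in (t,s): print(blobs(x["image"],(100,120,60),(130,255,255),60))
a=cv2.resize(t["image"][180:290,190:310],(600,550),interpolation=cv2.INTER_CUBIC)
cv2.imwrite("pics/ap.png",a[:,:,::-1])
a=cv2.resize(s["image"][120:260,240:400],(640,560),interpolation=cv2.INTER_CUBIC)
cv2.imwrite("pics/ap2.png",a[:,:,::-1])
```

```text
9.9167 [ 0.47930471 -0.01569015  0.08650362] [ 0.47934549 -0.0156351   0.        ] 0.28323139135625447 [-0.5507918   0.19454956 -2.11666633]
[([552.7, 138.8], 700), ([538.0, 164.4], 100), ([523.4, 172.6], 97), ([508.3, 180.9], 98), ([493.2, 189.3], 94), ([477.8, 197.8], 98), ([309.3, 206.8], 86), ([273.4, 206.2], 99), ([239.7, 208.9], 93), ([122.6, 255.4], 331)]
[([40.0, 92.1], 984), ([255.2, 163.3], 71), ([279.5, 183.4], 163), ([305.1, 198.0], 101), ([432.1, 262.1], 338)]
```

View pics/ap2.png

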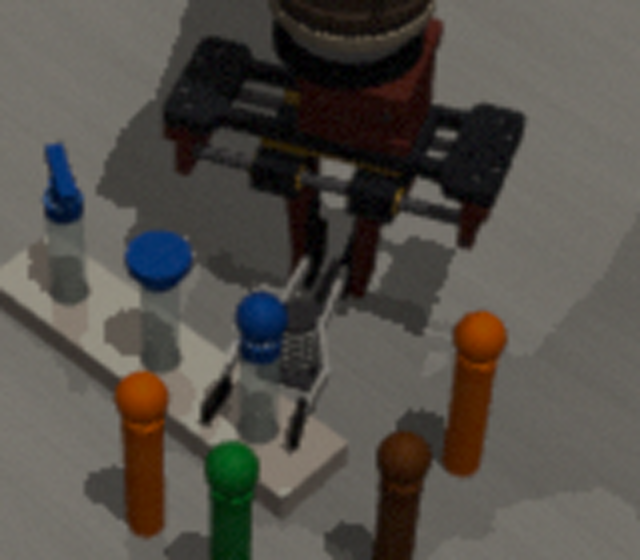

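The open pads, at crop (215,400) and (298,425), stand on either side of the ball tube at (260,380). The stopper pixels are unchanged, so nothing has been disturbed. I'll lower onto the bench and let go in steps.

Run:
```python
from util import *
from bench import env, jaws, viewer, read_state
st=read_state(); p=np.array(st["position"])
env.move_l([p[0],p[1],.0855],max_speed=.02); print(read_state()["wrist_force"])
for o in (.36,.44,.52,.65,.85): jaws.command_gripper(o); print(o,read_state()["grip_force"])
env.hold(.2)
env.move_l([p[0],p[1],.20],max_speed=.08)
env.move_l([p[0]-.08,p[1]-.05,.25],max_speed=.15); env.hold(.3)
st=read_state(); print(st["t"],st["wrist_force"])
t=viewer.snapshot("top"); s=viewer.snapshot("scene")
for x in (t,s): print(blobs(x["image"],(100,120,60),(130,255,255),60))
w=viewer.snapshot("wrist")["image"]
c=np.zeros((600,800,3),np.uint8)
c[:420,:560]=w; 
c2=cv2.resize(s["image"][120:260,240:400],(400,350),interpolation=cv2.INTER_CUBIC)
c[250:,400:]=c2; cv2.imwrite("pics/end.png",c[:,:,::-1])
```

```text
[-0.08640272 -0.39514327 -0.43783112]
0.36 5.418772995471954
0.44 4.867062330013141
0.52 4.145900700241327
0.65 0.0
0.85 0.0
15.2 [ 0.35750602 -0.37204701  0.46086831]
[([552.7, 136.9], 625), ([537.9, 164.5], 99), ([523.4, 172.6], 97), ([508.2, 180.9], 99), ([493.2, 189.3], 93), ([477.7, 197.7], 97), ([309.3, 206.8], 86), ([274.6, 208.9], 183), ([240.6, 208.9], 95), ([122.6, 255.5], 331)]
[([39.8, 91.7], 948), ([255.1, 162.9], 67), ([279.2, 183.4], 155), ([304.6, 197.4], 95), ([432.1, 262.1], 338)]
```

View pics/end.png

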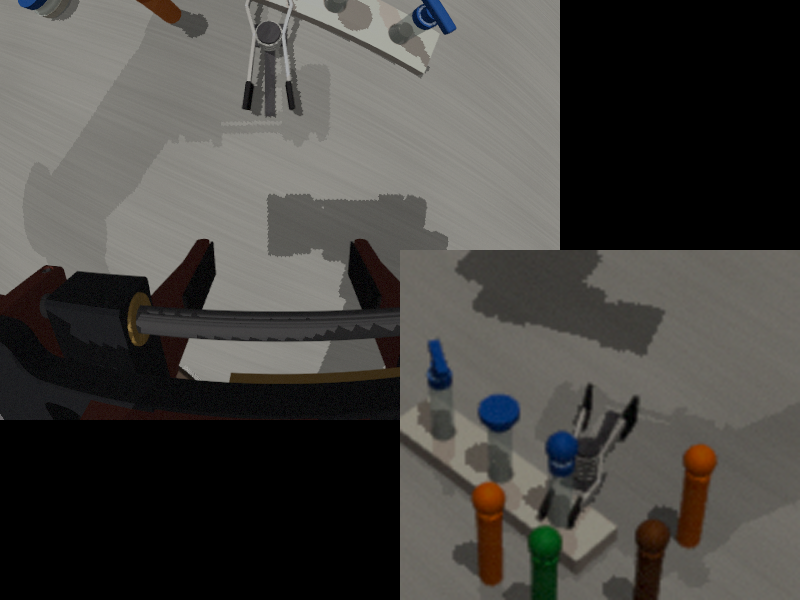

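The jaws, at (547,500) and (573,510) in the inset, are closed on the ball tube. The tongs lie flat, the arm is clear, and the stopper has shifted by no more than about 1 px. I'm handing the job in.

```bash
python3 -c "
from bench import job
print(job.finish_job())"
```

```text
the job is handed in; nothing more can be done
None
```

The job is handed in: in the last pictures the tongs lie flat with their jaws closed on the ball-stoppered tube, which stands in its hole, and the other tubes, jar and meter look undisturbed; no verdict was returned.

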